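# Latch the label-roll stand open for loading

### The job

Get the larger of the two label-roll stands ready for a new roll: with your fingertips push the thumb tab of its sprung cheek away from the fixed cheek, right back towards its end stop, then let it go so that it springs back and catches on its stop pin, half-way open. Just push, do not pick anything up; leave the smaller stand and everything else on the desk as they are.

Things in the scene. Friction and masses are not known exactly. Their poses are not given: they have to be found in the camera images.
- big_stand: The LARGER of two label-roll stands, fixed to the desk: grey base plate, x -110 to 130, y -62 to 62 mm, 12 mm thick, with two upright round white cheeks of 84 mm diameter facing each other across the gap for a roll. Origin on the desk; z up; x along the slide, from fixed to sprung cheek. Fixed cheek: x -91 to -85 mm, top 100 mm above the desk.
- big_cheek (a joint): Travel of the larger stand's sprung cheek along the stand's +x, m: 0 rest (start), 0.065 end stop. A spring pushes it back (3.6 N at 0, 7.5 N at 0.065; rubbing adds up to 3 N). Pushed beyond about 0.055 its tail shoots the stop pin; let go, it then returns by itself and stops on the pin at 0.040. Let go before about 0.050 it runs back to 0 and can be pushed again.
- big_tab (a point): On the push face of that cheek's thumb tab, mid-width, 18 mm below its top edge. Tab: upright white plate 46 mm wide, 8 mm thick, top 148 mm above the desk, higher than the fixed cheek. The face looks to the stand's -x (to the fixed cheek); push it along +x. Moves with the cheek; at rest at x -49, y 0, z 130 mm in the stand's frame. Space before it, above the fixed cheek, is free.
- big_pin (a joint): Travel of that stand's steel stop pin (8 mm diameter, in the aluminium block at x 70 mm, 30 mm above the desk), m: 0 withdrawn (start), about 0.014 shot across and holding the cheek. It is worked by the cheek's tail, need not be touched, and stays where it is put.
- small_stand: The SMALLER of two label-roll stands, fixed to the desk: grey base plate, x -110 to 130, y -62 to 62 mm, 12 mm thick, with two upright round white cheeks of 48 mm diameter facing each other across the gap for a roll. Origin on the desk; z up; x along the slide, from fixed to sprung cheek. Fixed cheek: x -91 to -85 mm, top 64 mm above the desk.
- small_cheek (a joint): Travel of the smaller stand's sprung cheek along the stand's +x, m: 0 rest (start), 0.065 end stop. A spring pushes it back (3.6 N at 0, 7.5 N at 0.065; rubbing adds up to 3 N). Pushed beyond about 0.055 its tail shoots the stop pin; let go, it then returns by itself and stops on the pin at 0.040. Let go before about 0.050 it runs back to 0 and can be pushed again.
- small_tab (a point): On the push face of that cheek's thumb tab, mid-width, 18 mm below its top edge. Tab: upright white plate 26 mm wide, 8 mm thick, top 104 mm above the desk, higher than the fixed cheek. The face looks to the stand's -x (to the fixed cheek); push it along +x. Moves with the cheek; at rest at x -49, y 0, z 86 mm in the stand's frame. Space before it, above the fixed cheek, is free.
- small_pin (a joint): Travel of that stand's steel stop pin (8 mm diameter, in the aluminium block at x 70 mm, 30 mm above the desk), m: 0 withdrawn (start), about 0.014 shot across and holding the cheek. It is worked by the cheek's tail, need not be touched, and stays where it is put.
- roll_a: Loose roll of labels lying flat, white paper, 90 mm diameter, 55 mm high, 38 mm hole; origin at the centre of its underside.
- roll_b: Second loose roll of labels, as roll_a, on the other side of the desk.
- mouse: Loose black computer mouse, 98 x 54 x 30 mm, lying between the two stands; origin under its centre.
- eraser: Loose eraser in a paper sleeve, 57 x 23 x 13 mm, between the stands, nearer the robot; origin under it, about its middle.
- marker: Loose marker pen, 135 x 15 x 15 mm, beyond the stands; origin under its barrel.
- core: Loose empty cardboard roll core standing upright, 43 mm diameter, 55 mm high, beyond the stands.
- mug: Loose white mug, 80 mm diameter, 90 mm high, beyond the stands; origin under its centre.
- stapler: Loose stapler, 140 x 36 x 52 mm, beyond the stands; origin under its centre.

How it is judged:
On the way:
1. the larger stand's sprung cheek is pushed back well past the loading position (more than 45 of its 65 mm of travel) (value of joint big_cheek above 0.045 m).
At the end, for the whole second after the job is handed in: The larger stand's cheek rests, let go, on its shot stop pin at 40 mm (+-5 mm) of travel (pin shot by more than 2 mm); the smaller stand's cheek is still at rest (under 6 mm) and its pin withdrawn (value of joint big_cheek between 0.035 and 0.045 m and velocity of joint big_cheek between -0.01 and 0.01 m/s and value of joint big_pin above 0.002 m and value of joint small_cheek below 0.006 m and value of joint small_pin below 0.003 m); the robot touches nothing.
It fails at once if the smaller stand's cheek is pushed more than 15 mm (value of joint small_cheek above 0.015 m).
It fails at once if a thing on the desk is moved more than 25 mm (distance of any of roll_a, roll_b, mouse, eraser, marker, core, mug, stapler from where it was at the start of the episode above 0.025 m).
It fails at once if a thing on the desk is lifted off it (height (world z) of any of roll_a, roll_b, mouse, eraser, marker, core, mug, stapler above 0.012 m).
It also fails if it takes over 35 s, if anything falls off the work surface, if the arm or the gripper's body presses on something with over 40 N, if the wrist force passes 120 N, or if a joint passes its speed limit or range.

### The arm

A 7-joint arm with a two-finger parallel gripper is mounted at the origin on the work surface. World frame = base frame: x ahead of the robot, y to its left, z up, the work surface at z = 0. Lengths are in m, angles in rad, forces in N, time in s.
With the tool pointing down it reaches from about 0.425 to 0.925 m from the base axis. Payload 6.8 kg.
Tool frame: the origin (TCP) lies midway between the tips of the shut fingers; the grasp point (between the pads) lies 19 mm behind it; z points along the fingers, y is the line along which they close (so a half turn about z gives the same grasp; the last joint's range is limited). The gripper opens to 85 mm and grips with 20 to 120 N. Pads are 22 mm wide; open, the fingers measure 114 mm over their backs; the gripper's body (76 mm by 85 mm) begins 54 mm behind the grasp point. The pads swing forward as they close: fully open they stand 13 mm farther back than shut.
Start: joints at [1.12, 0.477, 0.022, 1.555, -0.011, 1.109, -0.083], TCP at [0.227, -0.636, 0.231] pointing down, gripper open.
Joint ranges: [-2.96, 2.96], [-0.34, 2.1], [-1.41, 1.46], [0.24, 2.44], [-1.37, 4.51], [0.17, 1.92], [-2.96, 2.96]. Speed limits (rad/s): [2.39, 2.39, 3.14, 3.14, 3.14, 3.14, 3.14].

### API

Orientations are given as a unit quaternion [w, x, y, z].
In Python, from station import * gives the robot as it stands. The module is installed in compiled form; this text tells all that it offers.
- The arm moves only by the shell command python3 -m jog 'ROWS' [OPENING] [FORCE]. ROWS is JSON, a list of rows, each an object of numbers: "x", "y", "z": the shift along the tool's x, y, z in m; "ax", "ay", "az": the turn, a rotation vector about the tool's x, y, z in rad. In form: [{"x": .., "y": .., "z": .., "ax": .., "ay": .., "az": ..}, ...]. A call has 1 to 12 rows; each row is the pose to reach, as a shift and turn from the pose commanded when the call began, along the tool's axes at that moment; what a row does not reach only later rows make up. A row lasts 1/10 s, in which the tool goes at most 50 mm and 8.59 degrees, less where a joint would pass 70% of its speed; a pose out of reach is approached as far as the arm can. A call with a gripper value outside its range is refused whole. OPENING is the opening, from 0 (shut) to 1 (fully open), set as the call begins (- or left out, the last holds). The fingers move at their own pace and stop on an object; FORCE is the grip in N (left out, the last holds). Time passes only in rows, so rows that repeat a pose let the fingers close. It gives the time, the measured TCP pose, the force, the opening and the grip force at its end, in the units of the state.
- get_obs(): the state, without advancing time (a new reading comes with each control period).
- read_camera(name): name is "scene" or "top" or "wrist"; returns the picture (384x512x3 uint8, red, green, blue); there is no depth.
- camera_params(name): a dict with "K" (3x3 intrinsics, pixels), "origin" and "attitude" of the camera in the world. Camera axes: x right, y up, looking along -z (the intrinsics and any distortion apply to the point x, -y, -z); pixel columns grow to the right and rows downward; lengths in m; the calibration is good to about 2 mm. A picture is of the moment at which its call begins: read the wrist's pose just before it. camera_params takes no time and is no camera call; for the wrist camera it gives the pose at the moment of the call.
- hand_in(): hands the job in; it is judged then, once.
The state is a dict: "t": time; "q": joint angles; "joint_vel": joint speeds; "joint_torque": joint torques, N m; "eef_pos": TCP position; "tool_rot": TCP orientation; "contact_force": force on the tool from outside, world axes, zero at the start; "torque": the same for the moment, N m; "gripper_width": opening from 0.0 (shut) to 1.0 (fully open); "grasp_force": force on a finger pad.
Only numpy, scipy, OpenCV 4.12 (cv2) and the standard library are available. Lean on these libraries where they do the work, as an engineer would, in place of code of your own. Each camera call takes 0.05 s, during which the arm holds its last target. There are 200 camera calls.

## Working session

There is one attempt and no reset: what is moved stays moved. The work goes in short steps, Python scripts to look and compute and a shell command to move; the robot and the scene stay as the last step left them, time stands still between calls to the robot, and variables do not carry over. Pictures are saved under pics/ and viewed, at most 10 in all, crops included, and the job is handed in when it is done.

```bash
mkdir -p pics
python3 - <<'E'
from station import *
import cv2
o=get_obs(); print(o['t'],o['eef_pos'],o['tool_rot'],o['q'])
for n in ['scene','top']:
    c=camera_params(n); print(n,c)
    cv2.imwrite(f'pics/{n}0.png',cv2.cvtColor(read_camera(n),cv2.COLOR_RGB2BGR))
E
```

```text
0.0 [ 0.22667104 -0.6351732   0.23030635] [-8.90117913e-04  9.85343449e-01  1.70579734e-01 -2.23500116e-04] [ 1.11990298  0.47781857  0.02233063  1.55646753 -0.01149573  1.10927013
 -0.08308863]
scene {'K': array([[404.616696  ,   0.        , 254.30573944],
       [  0.        , 404.616696  , 190.45165661],
       [  0.        ,   0.        ,   1.        ]]), 'origin': array([1.30453843, 0.28113871, 1.17852219]), 'attitude': array([0.51989821, 0.17501574, 0.2556666 , 0.796059  ])}
top {'K': array([[350.92801841,   0.        , 256.35696761],
       [  0.        , 350.92801841, 189.60770162],
       [  0.        ,   0.        ,   1.        ]]), 'origin': array([ 0.52772199, -0.00366823,  1.06548787]), 'attitude': array([-0.7054371 , -0.03569164,  0.02383779,  0.70747181])}
```

View pics/top0.png

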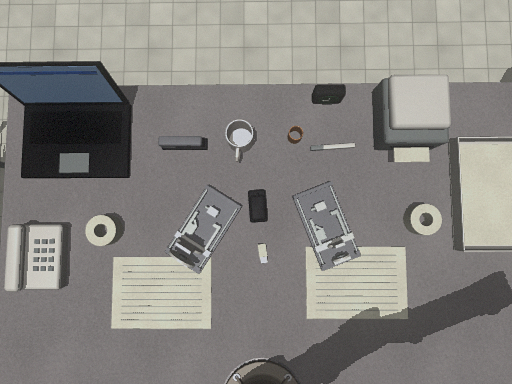

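View pics/scene0.png

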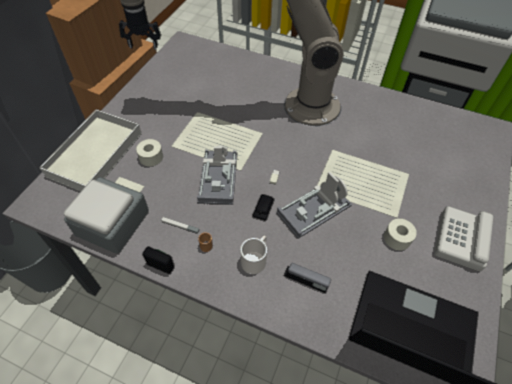

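The top view shows two stands at about (205,228) and (327,225). In the scene view the one at about (315,205) has the larger cheeks, and it's the left stand in the top view. I'll zoom in to confirm.

Run:
```python
import cv2,numpy as np
a=cv2.imread('pics/top0.png')[175:280,155:370]; b=cv2.imread('pics/scene0.png')[140:240,190:360]
a=cv2.resize(a,(800,390),interpolation=3); 
cv2.imwrite('pics/c1.png',a); cv2.imwrite('pics/c2.png',cv2.resize(b,(800,470),interpolation=3))
```

```text
(no output)
```

View pics/c1.png

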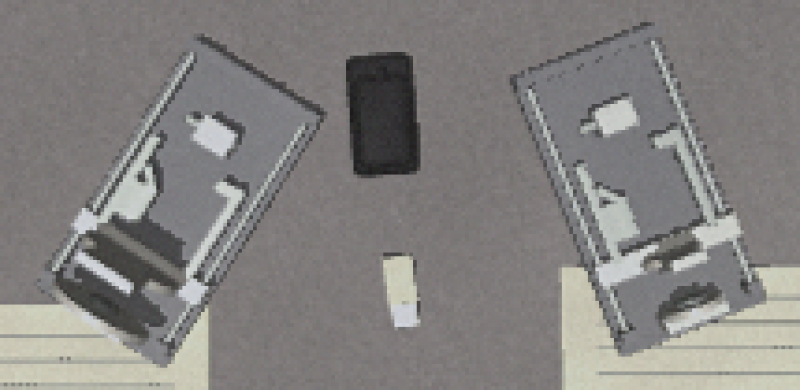

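View pics/c2.png

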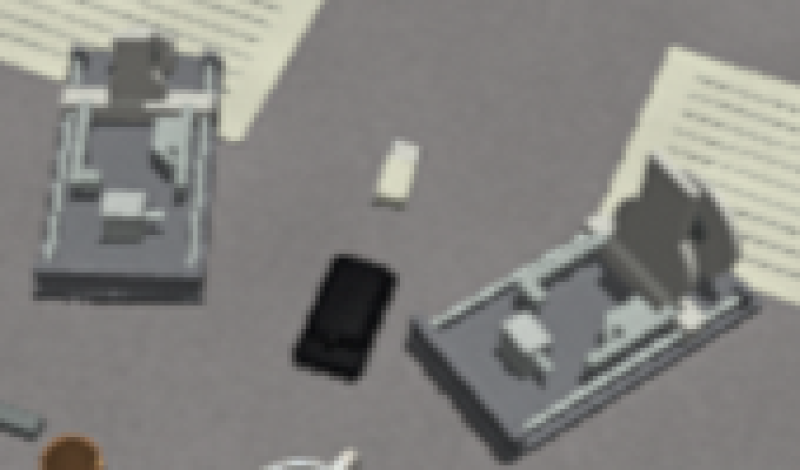

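The left stand in the top view is the big one. Its corners in the crop are (200,37), (325,115), (165,363) and (45,285), and the white strip of the tab's top is at about (105,271). Next I'll cast rays through these points.

```bash
cat > h.py <<'E'
import numpy as np
from station import *
from scipy.spatial.transform import Rotation as R
def rot(q): return R.from_quat([q[1],q[2],q[3],q[0]])
def cast(name,u,v,z):
    c=camera_params(name);K=c['K'];d=rot(c['attitude']).apply([(u-K[0,2])/K[0,0],-(v-K[1,2])/K[1,1],-1])
    o=c['origin'];return o+d*(z-o[2])/d[2]
E
python3 - <<'E'
from h import *
f=lambda x,y,z:cast('top',155+x*215/800,175+y*105/390,z)
P=[f(*p,.012) for p in [(200,37),(325,115),(165,363),(45,285)]]
for p in P: print(p.round(4))
fm=(P[0]+P[1])/2; nm=(P[2]+P[3])/2
print('len',np.linalg.norm(fm-nm),'wid',np.linalg.norm(P[0]-P[1]),np.linalg.norm(P[2]-P[3]))
M=np.mean(P,0); d=((P[0]-P[3])+(P[1]-P[2]));d/=np.linalg.norm(d)
org=M-.010*d; a=np.degrees(np.arctan2(d[1],d[0])); print('axis deg',a,'org',org)
tab=org-.049*d;print('tab',tab, 'tab strip', f(105,271,.148),'expect top mid', org-.045*d)
# wanted tool: down, tool y perpendicular... 
T=rot(get_obs()['tool_rot']).as_matrix();print(T.round(3))
q=np.array([-d[1],d[0]]);print('lateral',q)
E
```

```text
[0.6313 0.1578 0.012 ]
[0.5675 0.0561 0.012 ]
[0.3702 0.1833 0.012 ]
[0.4318 0.2805 0.012 ]
len 0.23449299744580301 wid 0.12005335953714447 0.11500240043293125
axis deg -32.19540956911647 org [0.49174081 0.17477339 0.012     ]
tab [0.45027526 0.20088101 0.012     ] tab strip [0.4538072  0.20192841 0.148     ] expect top mid [0.4536602  0.19874977 0.012     ]
[[ 0.942  0.336 -0.001]
 [ 0.336 -0.942  0.001]
 [-0.    -0.002 -1.   ]]
lateral [0.53280848 0.84623586]
```

```bash
python3 -m jog '[{"x":0.04,"y":-0.03,"az":0.04},{"x":0.08,"y":-0.06,"az":0.08},{"x":0.12,"y":-0.09,"az":0.12},{"x":0.16,"y":-0.12,"az":0.16},{"x":0.2,"y":-0.15,"az":0.2},{"x":0.24,"y":-0.18,"az":0.24},{"x":0.28,"y":-0.21,"az":0.28},{"x":0.32,"y":-0.24,"az":0.32},{"x":0.36,"y":-0.27,"az":0.36},{"x":0.4,"y":-0.3,"az":0.4},{"x":0.44,"y":-0.33,"az":0.44},{"x":0.467,"y":-0.348,"az":0.46}]' 0
cat > go.py <<'E'
from h import *
import sys
# target in stand frame (x,y,z); prints shift in tool axes and turn left
org=np.array([.4917,.1748,0]);a=np.radians(-32.2);d=np.array([np.cos(a),np.sin(a),0]);n=np.array([-d[1],d[0],0])
o=get_obs();T=rot(o['tool_rot']);p=o['eef_pos']
r=p-org;print('t',o['t'],'q',o['q'].round(2),'stand pos',np.round([r@d,r@n,p[2]],4),'F',o['contact_force'].round(1))
t=np.array([float(v) for v in sys.argv[1:4]]);w=org+t[0]*d+t[1]*n+[0,0,t[2]]
D=np.column_stack([d,-n,[0,0,-1]])
print('world',w.round(3),'shift',T.inv().apply(w-p).round(4),'turn',(T.inv()*R.from_matrix(D)).as_rotvec().round(3))
E
python3 go.py -0.078 0.0015 0.23
```

```text
t 0.1 q [ 1.12  0.48  0.02  1.56 -0.01  1.11 -0.08] stand pos [ 0.2074 -0.8267  0.2304] F [ 0.9  0.7 -0.6]
world [0.426 0.218 0.23 ] shift [ 0.4749 -0.7361  0.0016] turn [-0.001  0.001  0.905]validation failed for argument at $[0]...
```

```bash
python3 -m jog '[{"x":0.04,"y":-0.03,"z":0,"ax":0,"ay":0,"az":0.04},{"x":0.08,"y":-0.06,"z":0,"ax":0,"ay":0,"az":0.08},{"x":0.12,"y":-0.09,"z":0,"ax":0,"ay":0,"az":0.12},{"x":0.16,"y":-0.12,"z":0,"ax":0,"ay":0,"az":0.16},{"x":0.2,"y":-0.15,"z":0,"ax":0,"ay":0,"az":0.2},{"x":0.24,"y":-0.18,"z":0,"ax":0,"ay":0,"az":0.24},{"x":0.28,"y":-0.21,"z":0,"ax":0,"ay":0,"az":0.28},{"x":0.32,"y":-0.24,"z":0,"ax":0,"ay":0,"az":0.32},{"x":0.36,"y":-0.27,"z":0,"ax":0,"ay":0,"az":0.36},{"x":0.4,"y":-0.3,"z":0,"ax":0,"ay":0,"az":0.4},{"x":0.44,"y":-0.33,"z":0,"ax":0,"ay":0,"az":0.44},{"x":0.467,"y":-0.348,"z":0,"ax":0,"ay":0,"az":0.46}]' 0
python3 go.py -0.078 0.0015 0.23
```

```text
t: 1.3
eef_pos: [0.5512, -0.1466, 0.2311]
tool_rot: [-0.001, 0.998, -0.057, 0.0]
contact_force: [0.3, -0.5, 0.5]
gripper_width: -0.001
grasp_force: 0.0
t 1.3 q [ 0.28  0.31 -0.15  1.8   0.05  1.03 -1.58] stand pos [ 0.2216 -0.2403  0.2311] F [ 0.3 -0.5  0.5]
world [0.426 0.218 0.23 ] shift [-0.1655 -0.3476  0.0016] turn [-0.001  0.     0.448]
```

```bash
python3 -m jog '[{"x":-0.01,"y":-0.02,"z":0,"ax":0,"ay":0,"az":-0.14},{"x":-0.02,"y":-0.04,"z":0,"ax":0,"ay":0,"az":-0.28},{"x":-0.03,"y":-0.06,"z":0,"ax":0,"ay":0,"az":-0.42},{"x":-0.04,"y":-0.08,"z":0,"ax":0,"ay":0,"az":-0.56},{"x":-0.05,"y":-0.1,"z":0,"ax":0,"ay":0,"az":-0.7},{"x":-0.06,"y":-0.12,"z":0,"ax":0,"ay":0,"az":-0.84},{"x":-0.07,"y":-0.14,"z":0,"ax":0,"ay":0,"az":-0.98},{"x":-0.08,"y":-0.16,"z":0,"ax":0,"ay":0,"az":-1.12},{"x":-0.09,"y":-0.18,"z":0,"ax":0,"ay":0,"az":-1.26},{"x":-0.1,"y":-0.2,"z":0,"ax":0,"ay":0,"az":-1.4},{"x":-0.11,"y":-0.22,"z":0,"ax":0,"ay":0,"az":-1.54},{"x":-0.12,"y":-0.24,"z":0,"ax":0,"ay":0,"az":-1.68}]'
sed -i 's/D=np.column_stack(\[d,-n/D=np.column_stack([-d,n/' go.py
python3 go.py -0.078 0.0015 0.2
```

```text
t: 2.5
eef_pos: [0.458, 0.102, 0.231]
tool_rot: [-0.0, 0.708, 0.706, -0.0]
contact_force: [1.2, -0.1, 0.0]
gripper_width: -0.001
grasp_force: 0.0
t 2.5 q [ 0.16  0.18 -0.57  2.    0.12  0.99 -0.47] stand pos [ 0.0102 -0.0796  0.231 ] F [ 1.2 -0.1  0. ]
world [0.426 0.218 0.2  ] shift [ 0.1156 -0.0317  0.031 ] turn [-1.000e-03 -0.000e+00 -1.011e+00]
```

```bash
python3 -m jog '[{"x":0.015,"y":-0.004,"z":0,"ax":0,"ay":0,"az":-0.13},{"x":0.03,"y":-0.008,"z":0,"ax":0,"ay":0,"az":-0.26},{"x":0.045,"y":-0.012,"z":0,"ax":0,"ay":0,"az":-0.39},{"x":0.06,"y":-0.016,"z":0,"ax":0,"ay":0,"az":-0.52},{"x":0.075,"y":-0.02,"z":0,"ax":0,"ay":0,"az":-0.65},{"x":0.09,"y":-0.024,"z":0,"ax":0,"ay":0,"az":-0.78},{"x":0.105,"y":-0.028,"z":0,"ax":0,"ay":0,"az":-0.91},{"x":0.116,"y":-0.032,"z":0,"ax":0,"ay":0,"az":-1.01},{"x":0.116,"y":-0.032,"z":0.015,"ax":0,"ay":0,"az":-1.01},{"x":0.116,"y":-0.032,"z":0.03,"ax":0,"ay":0,"az":-1.01},{"x":0.116,"y":-0.032,"z":0.03,"ax":0,"ay":0,"az":-1.01}]'
python3 go.py -0.078 0.0015 0.12
python3 - <<'E'
from station import *
import cv2
im=cv2.cvtColor(read_camera('top'),cv2.COLOR_RGB2BGR)[165:285,150:270]
im2=cv2.cvtColor(read_camera('scene'),cv2.COLOR_RGB2BGR)[120:240,260:380]
cv2.imwrite('pics/d1.png',cv2.resize(cv2.hconcat([im,im2]),(800,400),interpolation=2))
E
```

```text
t: 3.6
eef_pos: [0.4263, 0.2167, 0.1995]
tool_rot: [-0.002, 0.28, 0.96, -0.001]
contact_force: [0.2, -0.3, -0.4]
gripper_width: 0.001
grasp_force: 0.0
t 3.6 q [ 0.06  0.28 -0.77  2.    0.23  0.95  0.18] stand pos [-0.0777  0.0006  0.1995] F [ 0.2 -0.3 -0.4]
world [0.426 0.218 0.12 ] shift [0.0002 0.0012 0.0795] turn [-0.003 -0.002 -0.007]
```

View pics/d1.png

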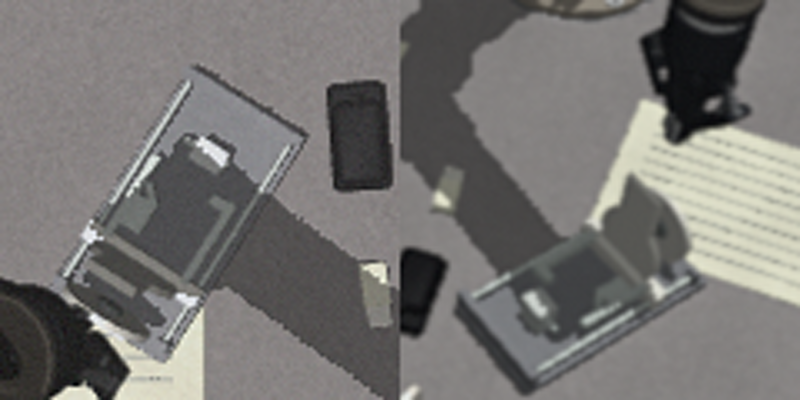

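The gripper is shut, behind the tab and above the fixed cheek. Parallax makes it look farther out in the top view. I'll lower it and then move in slowly, watching the force.

```bash
python3 -c "
from h import *; print(cast('scene',345.5,159,.2))"
python3 -m jog '[{"x":0,"y":0.001,"z":0.02,"ax":0,"ay":0,"az":0},{"x":0,"y":0.001,"z":0.04,"ax":0,"ay":0,"az":0},{"x":0,"y":0.001,"z":0.06,"ax":0,"ay":0,"az":0},{"x":0,"y":0.001,"z":0.08,"ax":0,"ay":0,"az":0},{"x":0,"y":0.001,"z":0.08,"ax":0,"ay":0,"az":0},{"x":-0.005,"y":0.001,"z":0.08,"ax":0,"ay":0,"az":0},{"x":-0.01,"y":0.001,"z":0.08,"ax":0,"ay":0,"az":0},{"x":-0.015,"y":0.001,"z":0.08,"ax":0,"ay":0,"az":0},{"x":-0.02,"y":0.001,"z":0.08,"ax":0,"ay":0,"az":0},{"x":-0.025,"y":0.001,"z":0.08,"ax":0,"ay":0,"az":0},{"x":-0.03,"y":0.001,"z":0.08,"ax":0,"ay":0,"az":0},{"x":-0.03,"y":0.001,"z":0.08,"ax":0,"ay":0,"az":0}]'
python3 go.py 0.0 0.0015 0.12
```

```text
[0.41329207 0.22457928 0.2       ]
t: 4.9
eef_pos: [0.454, 0.2029, 0.1218]
tool_rot: [0.0, 0.281, 0.96, 0.001]
contact_force: [-2.8, 3.4, 1.9]
gripper_width: 0.001
grasp_force: 2.1
t 4.9 q [ 0.03  0.42 -0.7   2.04  0.37  0.81  0.12] stand pos [-0.0468  0.0037  0.1218] F [-2.8  3.4  1.9]
world [0.492 0.176 0.12 ] shift [-0.0469 -0.0019  0.0018] turn [ 0.002 -0.    -0.007]
```

```bash
python3 -m jog '[{"x":-0.006,"y":-0.001,"z":0,"ax":0,"ay":0,"az":0},{"x":-0.012,"y":-0.001,"z":0,"ax":0,"ay":0,"az":0},{"x":-0.018,"y":-0.001,"z":0,"ax":0,"ay":0,"az":0},{"x":-0.024,"y":-0.001,"z":0,"ax":0,"ay":0,"az":0},{"x":-0.03,"y":-0.001,"z":0,"ax":0,"ay":0,"az":0},{"x":-0.036,"y":-0.001,"z":0,"ax":0,"ay":0,"az":0},{"x":-0.04,"y":-0.001,"z":0,"ax":0,"ay":0,"az":0},{"x":-0.044,"y":-0.001,"z":0,"ax":0,"ay":0,"az":0},{"x":-0.046,"y":-0.001,"z":0,"ax":0,"ay":0,"az":0},{"x":-0.046,"y":-0.001,"z":0,"ax":0,"ay":0,"az":0}]'
python3 go.py 0.004 0.0015 0.12
python3 - <<'E'
from station import *
import cv2
im=cv2.cvtColor(read_camera('top'),cv2.COLOR_RGB2BGR)[165:285,150:270]
im2=cv2.cvtColor(read_camera('scene'),cv2.COLOR_RGB2BGR)[120:240,260:380]
cv2.imwrite('pics/d2.png',cv2.resize(cv2.hconcat([im,im2]),(800,400),interpolation=2))
E
```

```text
t: 5.9
eef_pos: [0.4911, 0.1789, 0.1218]
tool_rot: [-0.0, 0.28, 0.96, 0.001]
contact_force: [-3.9, 6.4, 4.3]
gripper_width: 0.002
grasp_force: 3.6
t 5.9 q [ 0.08  0.45 -0.68  1.98  0.38  0.83  0.2 ] stand pos [-0.0027  0.0031  0.1218] F [-3.9  6.4  4.3]
world [0.496 0.174 0.12 ] shift [-0.0067 -0.0016  0.0018] turn [ 0.002 -0.002 -0.005]
```

View pics/d2.png

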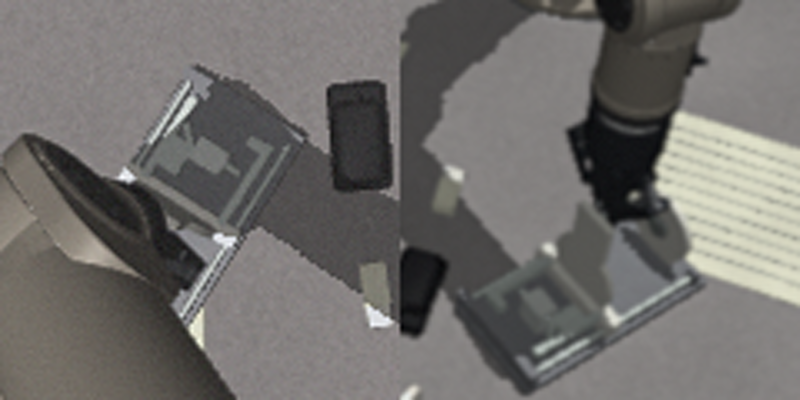

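The cheek has moved well back, with the fingertips square on the tab. By my estimate it's at about 57 mm of travel, so I'll push the last few millimetres carefully.

```bash
python3 -m jog '[{"x":-0.001,"y":0,"z":0,"ax":0,"ay":0,"az":0},{"x":-0.002,"y":0,"z":0,"ax":0,"ay":0,"az":0},{"x":-0.003,"y":0,"z":0,"ax":0,"ay":0,"az":0},{"x":-0.004,"y":0,"z":0,"ax":0,"ay":0,"az":0},{"x":-0.004,"y":0,"z":0,"ax":0,"ay":0,"az":0}]'
python3 go.py 0.004 0.0015 0.12
```

```text
t: 6.5
eef_pos: [0.4942, 0.1769, 0.1218]
tool_rot: [-0.001, 0.28, 0.96, 0.001]
contact_force: [-4.6, 8.3, 3.3]
gripper_width: 0.001
grasp_force: 3.9
t 6.5 q [ 0.08  0.45 -0.68  1.98  0.38  0.84  0.2 ] stand pos [0.001  0.0031 0.1218] F [-4.6  8.3  3.3]
world [0.496 0.174 0.12 ] shift [-0.003  -0.0016  0.0018] turn [ 0.002 -0.002 -0.005]
```

```bash
python3 -m jog '[{"x":-0.001,"y":0,"z":0,"ax":0,"ay":0,"az":0},{"x":-0.002,"y":0,"z":0,"ax":0,"ay":0,"az":0},{"x":-0.002,"y":0,"z":0,"ax":0,"ay":0,"az":0}]'
python3 go.py 0.004 0.0015 0.12
```

```text
t: 6.8
eef_pos: [0.4948, 0.1765, 0.1218]
tool_rot: [-0.001, 0.279, 0.96, 0.001]
contact_force: [-8.7, 8.0, 5.7]
gripper_width: 0.001
grasp_force: 5.8
t 6.8 q [ 0.08  0.46 -0.68  1.98  0.38  0.84  0.21] stand pos [0.0017 0.0031 0.1218] F [-8.7  8.   5.7]
world [0.496 0.174 0.12 ] shift [-0.0023 -0.0016  0.0018] turn [ 0.001 -0.003 -0.004]
```

```bash
python3 -m jog '[{"x":-0.001,"y":0,"z":0,"ax":0,"ay":0,"az":0},{"x":-0.002,"y":0,"z":0,"ax":0,"ay":0,"az":0},{"x":-0.002,"y":0,"z":0,"ax":0,"ay":0,"az":0}]'
python3 go.py 0.004 0.0015 0.12
```

```text
t: 7.1
eef_pos: [0.4949, 0.1764, 0.1218]
tool_rot: [-0.002, 0.279, 0.96, 0.001]
contact_force: [-14.0, 10.2, 9.2]
gripper_width: -0.004
grasp_force: 8.4
t 7.1 q [ 0.09  0.46 -0.68  1.97  0.37  0.84  0.21] stand pos [0.0019 0.0031 0.1218] F [-14.   10.2   9.2]
world [0.496 0.174 0.12 ] shift [-0.0022 -0.0016  0.0018] turn [ 0.001 -0.005 -0.003]
```

The force rises with no further motion, so the cheek is on its end stop. Now I'll back off, rise clear and look.

```bash
python3 -m jog '[{"x":0.006,"y":0,"z":0,"ax":0,"ay":0,"az":0},{"x":0.011,"y":0,"z":0,"ax":0,"ay":0,"az":0},{"x":0.016,"y":0,"z":0,"ax":0,"ay":0,"az":0},{"x":0.021,"y":0,"z":0,"ax":0,"ay":0,"az":0},{"x":0.026,"y":0,"z":0,"ax":0,"ay":0,"az":0},{"x":0.031,"y":0,"z":0,"ax":0,"ay":0,"az":0},{"x":0.036,"y":0,"z":0,"ax":0,"ay":0,"az":0},{"x":0.041,"y":0,"z":0,"ax":0,"ay":0,"az":0},{"x":0.05,"y":0,"z":0,"ax":0,"ay":0,"az":0},{"x":0.06,"y":0,"z":0,"ax":0,"ay":0,"az":0},{"x":0.07,"y":0,"z":0,"ax":0,"ay":0,"az":0},{"x":0.07,"y":0,"z":0,"ax":0,"ay":0,"az":0}]'
python3 go.py -0.078 0.0015 0.12
python3 -m jog '[{"x":0,"y":0,"z":-0.03,"ax":0,"ay":0,"az":0},{"x":0,"y":0,"z":-0.06,"ax":0,"ay":0,"az":0},{"x":0,"y":0,"z":-0.09,"ax":0,"ay":0,"az":0},{"x":0,"y":0,"z":-0.12,"ax":0,"ay":0,"az":0},{"x":0,"y":0,"z":-0.12,"ax":0,"ay":0,"az":0}]'
python3 - <<'E'
from station import *
import cv2
im=cv2.cvtColor(read_camera('top'),cv2.COLOR_RGB2BGR)[165:285,150:270]
im2=cv2.cvtColor(read_camera('scene'),cv2.COLOR_RGB2BGR)[120:240,260:380]
cv2.imwrite('pics/d3.png',cv2.resize(cv2.hconcat([im,im2]),(800,400),interpolation=2))
E
```

```text
t: 8.3
eef_pos: [0.4379, 0.2111, 0.1214]
tool_rot: [-0.0, 0.279, 0.96, -0.0]
contact_force: [-0.1, 0.2, -0.3]
gripper_width: 0.001
grasp_force: 0.0
t 8.3 q [ 0.01  0.4  -0.71  2.06  0.36  0.8   0.09] stand pos [-0.0649  0.002   0.1214] F [-0.1  0.2 -0.3]
world [0.426 0.218 0.12 ] shift [ 0.0131 -0.0006  0.0014] turn [-0.    -0.    -0.004]
t: 8.8
eef_pos: [0.4415, 0.2115, 0.2452]
tool_rot: [0.003, 0.281, 0.96, 0.002]
contact_force: [0.9, 1.4, -0.1]
gripper_width: 0.001
grasp_force: 0.0
```

View pics/d3.png

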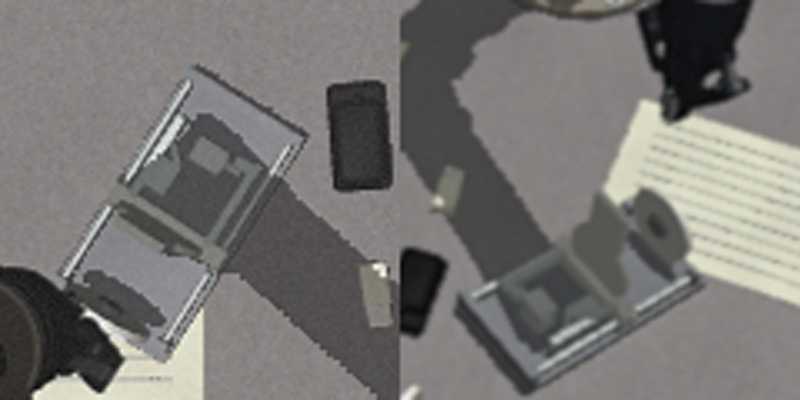

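The cheek is holding half-open with nothing touching it. Its crossbar end has gone from about (92,233) to (120,185) in the crop, roughly 40–48 mm. The gripper is clear, and the mouse and eraser haven't moved.

```bash
python3 -c "
from station import *
print(hand_in())"
```

```text
the job is handed in; nothing more can be done
None
```

I pushed the larger stand's cheek to its end stop and released it. It sprang back and held about half-way open, which by camera fits the 40 mm pin stop, though I couldn't read the pin itself. The arm touched nothing else, and the job is handed in at about 9 s with no verdict returned.

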